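# Fresh label roll on, used take-up core shown to the code reader

## Task

At the registration desk the label unwinder needs its roll changed. First put the fresh label roll (the larger of the two paper rolls) over the thick feed spindle, standing fully down on its black disc, and let go of it; then lift the used take-up core off the thin spindle and hold it up at the code reader: core upright, the barred face of its tag squarely towards the reader's window, the tag's centre level with the middle of the window and 10 cm straight in front of it. Finish while still holding the core there, still and clear of everything else, and leave the small paper roll, the bottle and the stapler where they are.

Things in the scene. Friction and masses are not known exactly. Their poses are not given: they have to be found in the camera images.
- roll_mid (a point): the fresh label roll: white paper roll on a cardboard tube, 60 mm across, 56 mm tall, with a 26 mm hole right through, about 150 g, standing on end on the desk. This point is its centre, on the axis half-way up (28 mm above its underside); z along the axis. Either end may be up.
- feed_base (a point): foot of the thick feed spindle of the label unwinder (a fixed grey plinth 110 x 300 mm, its two black discs at 30 mm above the desk). The point lies on the spindle's axis on the top of its black disc (72 mm across), where a roll comes to rest. The steel spindle is 20 mm thick and 70 mm tall above this point, tapered over its top 12 mm; z up along it. The frame's y runs along the plinth: the other spindle's foot is 160 mm away towards its -y, at the same height.
- takeup_base (a point): foot of the thin take-up spindle on the same plinth, on its axis on the top of its black disc (64 mm across), 30 mm above the desk. The spindle is 12 mm thick and 50 mm tall above this point. The used core stands on it at the start.
- core_mid (a point): the used take-up core: grey plastic tube, 30 mm across, 100 mm tall, hole 18 mm, about 90 g, standing over the thin spindle. This point is its centre, on the axis 50 mm above its lower end; z up along the axis. Its upper half is a plain round tube and can be gripped from any side.
- tag (a point): centre of the outer face of the flat white tag fixed on the side of the core: 44 mm wide, 40 mm high, 6 mm thick, with black bars on the outer face. The point is 20 mm from the core's axis, 27 mm above the core's lower end (23 mm below core_mid). x points out of the barred face, away from the core's axis; z is up along the core.
- window (a point): middle of the glass window of the code reader, a fixed grey head (55 deep, 75 wide, 70 mm high) on a steel column with a round foot, window centre 170 mm above the desk. The window looks along this frame's -x; x points into the head, z is up.
- read_spot (a point): the point in the air 100 mm straight in front of the middle of the window, at its height, where the tag's centre must be held; same axes as the window: the tag's x must point along this frame's x (towards the window).
- spare_mid (a point): bystander: small paper roll, 42 mm across, 40 mm tall, hole 14 mm, on the desk; the point is its centre. Leave it alone.
- bottle_mid (a point): bystander: clear bottle with a cap, 52 mm across, 130 mm tall, on the desk; the point is its centre. Leave it alone.
- stapler_mid (a point): bystander: black stapler, 130 x 36 x 55 mm, on the desk, long along its x; the point is its centre, half-way up. Leave it alone.

How it is judged:
By the outcome, as a careful person would: the job done as asked, in the order asked, and still so for the second after the job is handed in, while the arm keeps its last pose, push and grip.
It also fails if it takes over 58 s, if anything falls off the work surface, if the arm or the gripper's body presses on something with over 40 N, if the wrist force passes 120 N, or if a joint passes its speed limit or range.

## Robot

A 7-joint arm with a two-finger parallel gripper is mounted at the origin on the work surface. World frame = base frame: x ahead of the robot, y to its left, z up, the work surface at z = 0. Lengths are in mm, angles in degrees, forces in N, time in s.
With the tool pointing down it reaches from about 425 to 825 mm from the base axis. Payload 3.6 kg.
Tool frame: the origin (TCP) lies on the centre line of the jaws, within the pads' length; the fingertips stand 11 mm ahead of it and the grasp point (between the pads) lies 8 mm behind it; z points along the fingers, y is the line along which they close (so a half turn about z gives the same grasp; the last joint's range is limited). The gripper opens to 85 mm and grips with 20 to 120 N. Pads are 22 mm wide; open, the fingers measure 114 mm over their backs; the gripper's body (76 mm by 85 mm) begins 54 mm behind the grasp point. The pads swing forward as they close: fully open they stand 13 mm farther back than shut.
Start: joints at [-67.58, 35.231, -0.722, 81.555, 0.464, 63.22, -2.315], TCP at [263.703, 594.074, 242.297] pointing down, gripper open.
Joint ranges: [-178.69, 178.69], [-17.37, 117.87], [-77.05, 75.6], [15.02, 138.74], [-78.02, 258.01], [0.78, 113.62], [-162.83, 162.83]. Speed limits (degrees/s): [159.86, 159.86, 180, 180, 180, 180, 180].

## Interface

Orientations are given as a 3x3 rotation matrix whose columns are the frame's x, y, z axes.
In Python, from cell import telemetry, viewer, arm gives the robot as it stands.
- The arm moves only by the shell command python3 -m inch 'ROWS'. ROWS is JSON, a list of rows, each a list of 5 numbers: the shift along the tool's x, y, z in m, then the turn about the tool's z in degrees, then the closure in counts, from 0 (fully open) to 255 (shut). In form: [[tx, ty, tz, roll, hand], ...]. A call has 1 to 10 rows; each row is the pose to reach, as a shift and turn from the pose commanded when the call began, along the tool's axes at that moment; what a row does not reach only later rows make up. A row lasts 1/12 s, in which the tool goes at most 41.7 mm and 7.16 degrees, less where a joint would pass 70% of its speed; a pose out of reach is approached as far as the arm can. A call with a gripper value outside its range is refused whole. The fingers move at their own pace and stop on an object; the grip force is fixed at half the most. Time passes only in rows, so rows that repeat a pose let the fingers close. It gives the time, the measured TCP pose, the force, the opening and the grip force at its end, in the units of the state.
- telemetry.sense(): the state, without advancing time (a new reading comes with each control period).
- viewer.get_image(name): name is "scene" or "top"; returns the picture (420x560x3 uint8, red, green, blue); there is no depth.
- viewer.camera_info(name): a dict with "vfov" (degrees; the focal length in pixels is half the picture's height over the tangent of half this angle, whatever the lens; pixels are square), "cx", "cy" (the principal point, pixels), "origin" and "rotation" of the camera in the world. Camera axes: x right, y down, z forward; pixel columns grow to the right and rows downward; lengths in mm; the calibration is good to about 2 mm. A picture is of the moment at which its call begins. camera_info takes no time and is no camera call.
- arm.close_job(): hands the job in; it is judged then, once.
Trained networks look in the newest picture that a camera, given by its name, has taken for a name from the list of things; names that differ only in an ending like _2 or _b are one class to them, and where a whole thing is asked for, a point or a joint stands for the part that bears it (a point fixed in the world has none). Each returns a list of dicts, best first, with "confidence" (0 to 1); they miss things now and then, are a little off and sometimes report something else, mostly with a low value. They report only what shows in the picture. A call takes as long as a camera call.
- viewer.cut_out(camera, name): "pixels" (420x560 bool, what is visible of it) and "point" ([column, row] in pixels, amid what is visible of it).
The state is a dict: "time_s": time; "joint_pos": joint angles; "dq": joint speeds; "joint_torque": joint torques, N m; "position": TCP position; "eef_rot": TCP orientation; "force": force on the tool from outside, world axes, zero at the start; "wrist_torque": the same for the moment, N m; "grip_width": finger opening in mm; "grasp_force": force on a finger pad.
Only numpy, scipy, OpenCV 4.12 (cv2) and the standard library are available. Lean on these libraries where they do the work, as an engineer would, in place of code of your own. Each camera call takes 0.05 s, during which the arm holds its last target. There are 200 camera calls.

## Working session

There is one attempt and no reset: what is moved stays moved. The work goes in short steps, Python scripts to look and compute and a shell command to move; the robot and the scene stay as the last step left them, time stands still between calls to the robot, and variables do not carry over. Pictures are saved under pics/ and viewed, at most 10 in all, crops included, and the job is handed in when it is done.

```bash
mkdir -p pics; ls
python3 - <<'E'
from cell import telemetry, viewer, arm
import cv2, numpy as np
s=telemetry.sense(); print(s['time_s'],s['position'],np.round(s['eef_rot'],3).tolist(),s['grip_width'])
for n in ("scene","top"):
    im=viewer.get_image(n); cv2.imwrite(f"pics/{n}0.png",im[:,:,::-1])
    print(n,viewer.camera_info(n))
    for t in ["roll_mid","core_mid","tag","spare_mid","bottle_mid","stapler_mid","window","feed_base","takeup_base"]:
        for r in viewer.cut_out(n,t)[:2]:
            m=r["pixels"]; ys,xs=np.nonzero(m)
            print(t,round(r["confidence"],2),np.round(r["point"]),len(xs),(xs.min(),xs.max(),ys.min(),ys.max()) if len(xs) else 0)
E
```

```text
pics
0.0 [263.41428326 593.39279536 241.10270883] [[-0.914, 0.406, -0.001], [0.406, 0.914, -0.002], [-0.0, -0.003, -1.0]] 85.71678243552375
scene {'vfov': 42.38825957898096, 'cx': 277.1483156625999, 'cy': 207.09288812648722, 'origin': array([1420.46165829,  623.84764375, 1175.51518542]), 'rotation': array([[-0.56436086,  0.56512673, -0.60177122],
       [ 0.82551067,  0.3815809 , -0.41584632],
       [-0.00538147, -0.73145595, -0.68186746]])}
roll_mid 0.9 [351. 311.] 604 (np.int64(339), np.int64(362), np.int64(296), np.int64(326))
roll_mid 0.22 [275. 251.] 2794 (np.int64(231), np.int64(317), np.int64(210), np.int64(284))
core_mid 0.84 [256. 212.] 318 (np.int64(248), np.int64(261), np.int64(196), np.int64(226))
tag 0.66 [256. 211.] 317 (np.int64(249), np.int64(261), np.int64(196), np.int64(226))
spare_mid 0.54 [381. 288.] 246 (np.int64(374), np.int64(388), np.int64(281), np.int64(300))
bottle_mid 0.6 [407. 253.] 638 (np.int64(394), np.int64(414), np.int64(232), np.int64(273))
stapler_mid 0.65 [223. 174.] 560 (np.int64(210), np.int64(236), np.int64(156), np.int64(191))
window 0.8 [151.
[... 962 characters left out ...]
64(128), np.int64(146), np.int64(189), np.int64(206))
bottle_mid 0.8 [134. 248.] 533 (np.int64(117), np.int64(146), np.int64(238), np.int64(259))
bottle_mid 0.36 [305. 203.] 206 (np.int64(299), np.int64(315), np.int64(192), np.int64(209))
stapler_mid 0.89 [399. 256.] 859 (np.int64(387), np.int64(410), np.int64(228), np.int64(281))
window 0.65 [433. 154.] 2015 (np.int64(404), np.int64(467), np.int64(129), np.int64(180))
window 0.19 [273. 194.] 4864 (np.int64(213), np.int64(336), np.int64(154), np.int64(232))
feed_base 0.62 [273. 190.] 4814 (np.int64(214), np.int64(336), np.int64(153), np.int64(232))
takeup_base 0.96 [273. 196.] 5062 (np.int64(213), np.int64(337), np.int64(154), np.int64(233))
```

Run:
```python
import cv2
t=cv2.imread('pics/top0.png')[100:300,90:490]; s=cv2.imread('pics/scene0.png')[135:345,120:430]
cv2.imwrite('pics/t1.png',cv2.resize(t,None,fx=2,fy=2,interpolation=cv2.INTER_CUBIC)); cv2.imwrite('pics/s1.png',cv2.resize(s,None,fx=2.5,fy=2.5,interpolation=cv2.INTER_CUBIC))
```

```text
(no output)
```

View pics/t1.png

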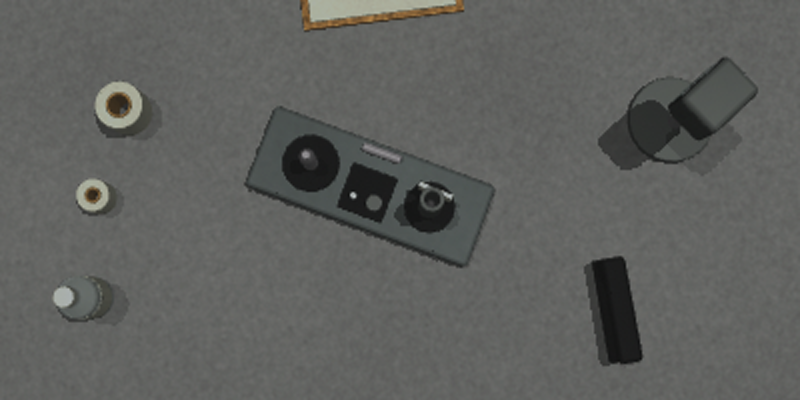

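View pics/s1.png

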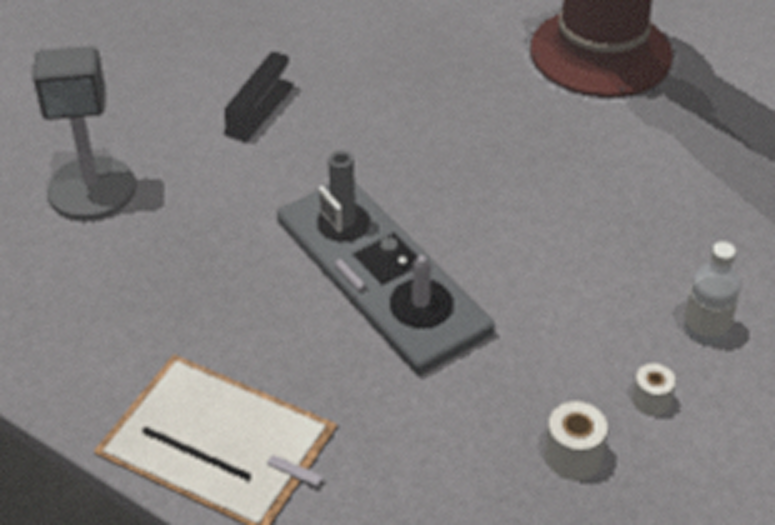

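```bash
cat > h.py <<'E'
import numpy as np, cv2
from cell import telemetry, viewer, arm
def cam(n):
    c=viewer.camera_info(n); f=210/np.tan(np.radians(c['vfov']/2)); return c,f
def proj(n,P):
    c,f=cam(n); p=(np.atleast_2d(P)-c['origin'])@c['rotation']
    return np.c_[c['cx']+f*p[:,0]/p[:,2],c['cy']+f*p[:,1]/p[:,2]]
def onz(n,uv,z):
    c,f=cam(n); uv=np.atleast_2d(uv); d=np.c_[(uv[:,0]-c['cx'])/f,(uv[:,1]-c['cy'])/f,np.ones(len(uv))]@c['rotation'].T
    return c['origin']+d*((z-c['origin'][2])/d[:,2])[:,None]
def zoom(im,c0,r0,w,h,k):
    return cv2.resize(im[r0:r0+h,c0:c0+w],None,fx=k,fy=k,interpolation=cv2.INTER_CUBIC)
E
python3 - <<'E'
from h import *
t=cv2.imread('pics/top0.png'); s=cv2.imread('pics/scene0.png')
print('top roll z56',onz('top',(149.5,152.5),56),'disc feed',onz('top',(245.5,181),30),'take',onz('top',(305,203.5),30))
print('scene roll z56',onz('scene',(120+578/2.5,135+424/2.5),56),'feed',onz('scene',(120+421.5/2.5,135+302/2.5),30),'take',onz('scene',(120+343/2.5,135+220/2.5),30))
print('spindle tip',onz('scene',(120+422/2.5,135+258/2.5),100),onz('top',(90+307/2,100+154/2),100))
print('core top',onz('scene',(120+341/2.5,135+158/2.5),130),onz('top',(90+431/2,100+200/2),130))
a=np.vstack([np.hstack([zoom(t,405,120,80,60,5),zoom(s,130,150,80,60,5)]),np.hstack([zoom(t,270,170,80,60,5),zoom(s,225,185,80,60,5)])])
cv2.imwrite('pics/z1.png',a)
E
```

```text
top roll z56 [[623.78377552 299.12864015  56.        ]] disc feed [[555.04694538  61.93497744  30.        ]] take [[497.63279006 -87.81417087  30.        ]]
scene roll z56 [[626.92512866 301.76691582  56.        ]] feed [[558.17620735  66.11749378  30.        ]] take [[501.01592515 -84.889459    30.        ]]
spindle tip [[556.69814454  65.03955586 100.        ]] [[555.33475337  61.05727443 100.        ]]
core top [[500.19415616 -84.56675539 130.        ]] [[496.73687465 -85.8891366  130.        ]]
```

View pics/z1.png

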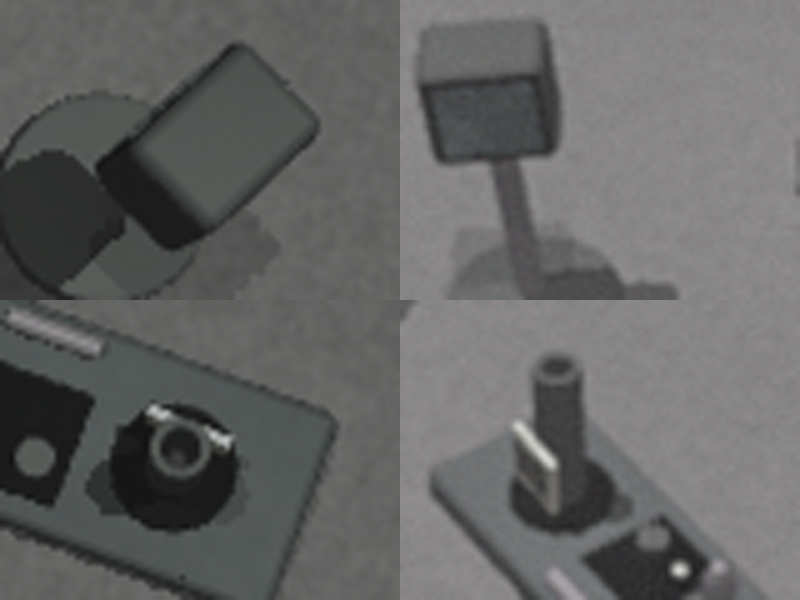

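```bash
cat >> h.py <<'E'
def un(c0,r0,k,p): return np.array([c0,r0])+(np.atleast_2d(p)+.5)/k-.5
E
python3 - <<'E'
from h import *
from scipy.optimize import least_squares
ts=un(405,120,5,[(240,43),(320,125),(212,234),(98,168),(174,248)])
ss=un(130,150,5,[(18,82),(149,74),(157,157),(37,165),(18,24),(146,18)])
# local head coords: out (toward spot), lateral l (left when seen from front camera image), up
tl=[(0,-1,1),(-1,-1,1),(-1,1,1),(0,1,-1),(-1,1,-1)]
def pts(q,L,sgn):
    x,y,a,w,h,d=q; o=np.array([np.cos(a),np.sin(a),0]); l=np.array([-np.sin(a),np.cos(a),0])
    return np.array([[x,y,170]+o*d*p[0]+l*w*p[1]+np.array([0,0,h*p[2]]) for p in L])
# lateral + (ccw of outward): outward up-left in top => ccw is lower-left in top
sl=[(0,-1,1),(0,1,1),(0,1,-1),(0,-1,-1),(-1,-1,1),(-1,1,1)]
def res(q,full=False):
    x=q[:6]
    r1=proj('top',pts(x,tl,1))+q[6:8]-ts; r2=proj('scene',pts(x,sl,1))-q[6:8]-ss
    return np.r_[r1.ravel(),r2.ravel(),(x[3]-36.5)/2,(x[4]-34)/2,(x[5]-54)/2,q[6:8]/.7]
r=least_squares(res,[600,-380,.8,37,35,55,0,0])
print(np.round(r.x,2),np.degrees(r.x[2]),np.round(r.fun,1))
for cyaw in (0,):
    e=onz('top',un(270,170,5,[(147,110),(232,140)]),77); print('tag top',e, np.linalg.norm(e[1]-e[0]))
    d=e[0]-e[1]; print('normal yaw',np.degrees(np.arctan2(-d[0],d[1])))
    e=onz('scene',un(225,185,5,[(114,123),(158,160)]),77); d=e[0]-e[1]; print('scene',e,np.linalg.norm(d),np.degrees(np.arctan2(d[1],d[0])))
E
```

```text
[ 6.2643e+02 -3.8505e+02  7.4000e-01  3.4880e+01  3.1540e+01  5.2780e+01
 -1.0000e-01 -7.0000e-02] 42.64423110834993 [ 0.3 -0.8  1.1  0.   0.  -0.5 -1.2  0.6 -0.5  1.1  0.1  0.2 -1.5 -0.4
  0.2 -0.3  0.3  0.3  1.   0.7 -0.6 -0.2 -0.8 -1.2 -0.6 -0.1 -0.1]
tag top [[ 522.42124844  -71.94423453   77.        ]
 [ 507.66369558 -113.08694322   77.        ]] 43.70935648560942
normal yaw -19.732494717071866
scene [[ 507.88199548 -113.99746987   77.        ]
 [ 518.83869347  -73.82262079   77.        ]] 41.642138859138875 -105.25501380176532
```

```bash
R='[-0.450,-0.121,0.08,0,0]'; python3 -m inch '[[-0.45,-0.121,0.08,0,0],[-0.45,-0.121,0.08,0,0],[-0.45,-0.121,0.08,0,0],[-0.45,-0.121,0.08,0,0],[-0.45,-0.121,0.08,0,0],[-0.45,-0.121,0.08,0,0],[-0.45,-0.121,0.08,0,0],[-0.45,-0.121,0.08,0,0],[-0.45,-0.121,0.08,0,0],[-0.45,-0.121,0.08,0,0]]'
```

```text
time_s: 1.83
position: [584.4, 334.3, 171.7]
eef_rot: [[-0.914, 0.406, 0.0], [0.406, 0.914, 0.0], [-0.0, 0.0, -1.0]]
force: [1.0, 0.7, 0.4]
grip_width: 85.3
grasp_force: 0.0
```

```bash
python3 -m inch '[[-0.05,-0.014,0.05,0,0],[-0.05,-0.014,0.05,0,0],[-0.05,-0.014,0.05,0,0],[-0.05,-0.014,0.05,0,0]]'
```

```text
time_s: 2.17
position: [623.2, 300.0, 119.7]
eef_rot: [[-0.912, 0.409, -0.003], [0.409, 0.912, -0.003], [0.002, -0.004, -1.0]]
force: [0.0, 1.1, 0.7]
grip_width: 85.5
grasp_force: 0.0
```

```bash
python3 -m inch '[[-0.002,0.001,0.03,0,0],[-0.002,0.001,0.06,0,0],[-0.002,0.001,0.086,0,0],[-0.002,0.001,0.086,0,0],[-0.002,0.001,0.086,0,200],[-0.002,0.001,0.086,0,200],[-0.002,0.001,0.086,0,200],[-0.002,0.001,0.086,0,200],[-0.002,0.001,0.086,0,200],[-0.002,0.001,0.086,0,200]]'
```

```text
time_s: 3.0
position: [627.0, 304.5, 39.4]
eef_rot: [[-0.914, 0.405, 0.005], [0.405, 0.914, 0.004], [-0.003, 0.005, -1.0]]
force: [-0.7, 0.8, 7.6]
grip_width: 59.1
grasp_force: 65.1
```

```bash
python3 -m inch '[[0,0,-0.04,0,200],[0,0,-0.08,0,200],[0,0,-0.12,0,200],[0,0,-0.125,0,200],[0,0,-0.125,0,200]]'
python3 - <<'E'
from h import *
s=telemetry.sense(); print(s['position'],s['force'],s['joint_pos'])
a=viewer.get_image('scene');r=viewer.cut_out('scene','roll_mid')[0]; print(r['confidence'],r['point'])
b=viewer.get_image('top')
p=proj('scene',s['position'])[0].astype(int);q=proj('top',s['position'])[0].astype(int);print(p,q)
cv2.imwrite('pics/g1.png',np.hstack([zoom(a,p[0]-40,p[1]-40,80,80,5),zoom(b,q[0]-40,q[1]-40,80,80,5)])[:,:,::-1])
E
```

```text
time_s: 3.42
position: [627.6, 303.9, 166.2]
eef_rot: [[-0.914, 0.406, 0.009], [0.406, 0.914, 0.005], [-0.006, 0.008, -1.0]]
force: [-1.0, -0.4, -2.8]
grip_width: 58.9
grasp_force: 65.4
[627.5927252  303.91862108 166.18264481] [-0.96524851 -0.35949018 -2.77203913] [-27.09943616  43.25973377  -1.02430187  78.35453437   0.83993407
  57.80750448  37.77153696]
0.71 [352.9, 281.9]
[355 277] [134 141]
```

View pics/g1.png

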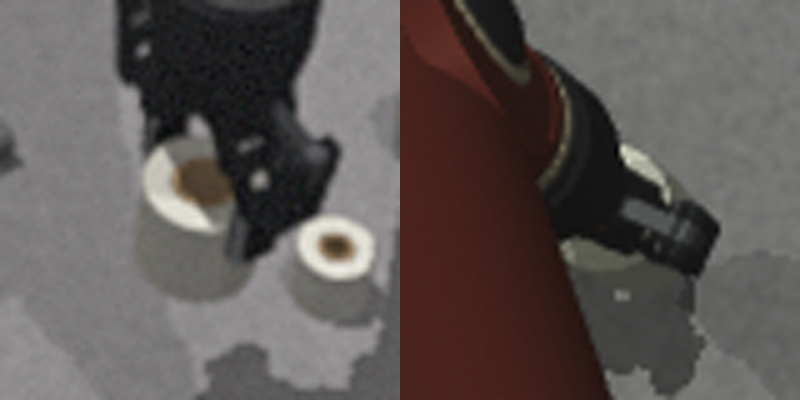

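Run:
```python
from h import *
s=telemetry.sense(); P=s['position']; X=s['eef_rot'][:,0];Y=s['eef_rot'][:,1]
p=np.array([355,277])-40
for u in ((198,183),(203,183)):
    for z in (180,184):
        e=onz('scene',un(*p,5,u),z)[0]; d=e-P; print(e,d@X,d@Y)
# bottom silhouette: width centre at z=127
e=onz('scene',un(*p,5,(194,262)),127)[0];print(e,(e-P)@X,(e-P)@Y)
# top view: left/right extreme
q=np.array([134,141])-40
e=onz('top',un(*q,5,[(625,145),(600,268),(570,262)]-np.array([400,0])),183);print(e,[(np.linalg.norm(k[:2]-P[:2])) for k in e])
```

```text
[629.79027653 299.08260698 180.        ] -6.635991785844538 -0.39444031495786497
[632.96721002 300.38751942 184.        ] -9.00049032748207 2.0749899820700213
[628.45655094 301.05256295 180.        ] -4.617790930502653 0.8650891035070266
[631.63884336 302.34956007 184.        ] -6.990398643692385 3.329458586046516
[632.98462352 304.09364627 127.        ] -7.654049994259786 5.641227482431311
[[652.13017437 291.13881771 183.        ]
 [595.98787339 301.07669406 183.        ]
 [598.76253711 314.63902415 183.        ]] [np.float64(30.365170692594198), np.float64(27.842703109739997), np.float64(28.013060918594167)]
```

```bash
python3 -m inch '[[-0.03,-0.249,0,0,200],[-0.03,-0.249,0,0,200],[-0.03,-0.249,0,0,200],[-0.03,-0.249,0,0,200],[-0.03,-0.249,0,0,200],[-0.03,-0.249,0,0,200],[-0.03,-0.249,0,0,200],[-0.03,-0.249,0,0,200],[-0.03,-0.249,0,0,200]]'
python3 - <<'E'
from h import *
s=telemetry.sense(); print(s['position'],s['force'])
a=viewer.get_image('scene');b=viewer.get_image('top')
p=proj('scene',[556,63,100])[0].astype(int);q=proj('top',[556,63,100])[0].astype(int);print(p,q)
cv2.imwrite('pics/g2.png',np.hstack([zoom(a,p[0]-40,p[1]-50,80,100,5),zoom(b,q[0]-40,q[1]-50,80,100,5)])[:,:,::-1])
E
```

```text
time_s: 4.32
position: [550.8, 63.3, 159.5]
eef_rot: [[-0.914, 0.406, -0.003], [0.406, 0.914, 0.001], [0.003, -0.001, -1.0]]
force: [-0.9, 0.7, -1.6]
grip_width: 58.9
grasp_force: 65.5
[550.78571311  63.26925995 159.47387428] [-0.91817582  0.70148942 -1.58514364]
[288 237] [242 176]
```

View pics/g2.png

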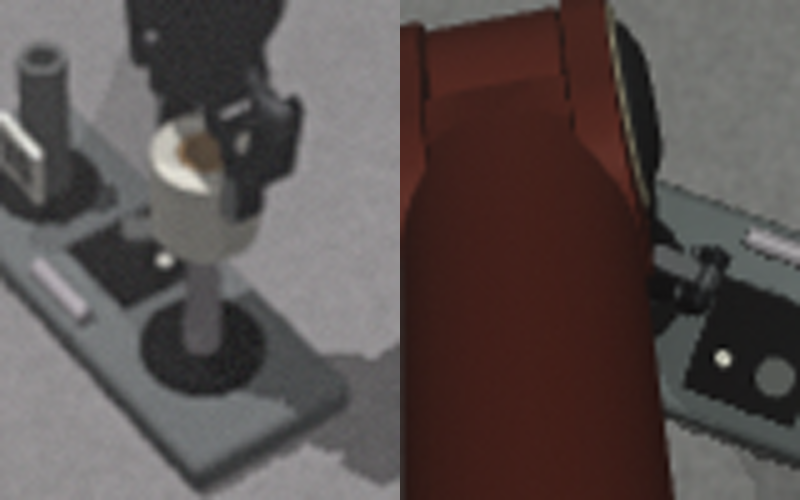

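```bash
python3 -m inch '[[0,0,0,0,200],[0,0,0,0,200]]'
python3 - <<'E'
from h import *
L=[]
for i in range(5):
    viewer.get_image('scene'); L.append(telemetry.sense()['position'])
L=np.array(L); print(np.round(L,1)); P=L.mean(0)
p=np.array([248,187])
F=np.array([556.5,63.5])
b=proj('scene',[*F,30])-un(*p,5,(203,347)); print('bias px',b)
# predicted in zoom panel coords for roll on feed axis, TCP z -> bottom z
for zb in (120,124,128):
    th=np.linspace(0,2*np.pi,200); c=np.c_[F[0]+30*np.cos(th),F[1]+30*np.sin(th),np.full(200,zb)]
    q=(proj('scene',c)-b-p)*5+2; t=(proj('scene',c+[0,0,56])-b-p)*5+2; m=(proj('scene',[*F,zb+56])-b-p)*5+2
    print(zb,'bottom row',q[:,1].max().round(),'x',q[:,0].min().round(),q[:,0].max().round(),'top',t[:,1].min().round(),t[:,0].min().round(),t[:,0].max().round(),m.round())
d=(proj('scene',[F[0]+10*.82,F[1]+10*.57,124])-proj('scene',[*F,124]))*5; print('10mm toward cam',d)
E
```

```text
time_s: 4.58
position: [551.6, 64.7, 160.4]
eef_rot: [[-0.915, 0.403, -0.001], [0.403, 0.915, 0.001], [0.001, 0.0, -1.0]]
force: [1.2, -0.1, -1.0]
grip_width: 58.7
grasp_force: 65.5
[[551.6  64.3 160.5]
 [551.6  64.  160.6]
 [551.6  63.7 160.7]
 [551.6  63.5 160.7]
 [551.6  63.3 160.8]]
bias px [[-0.04452922 -0.95363365]]
120 bottom row 276.0 x 149.0 260.0 top 123.0 149.0 262.0 [[205. 162.]]
124 bottom row 271.0 x 149.0 260.0 top 118.0 149.0 262.0 [[205. 157.]]
128 bottom row 266.0 x 149.0 260.0 top 112.0 149.0 262.0 [[205. 151.]]
10mm toward cam [[ 0.42596512 13.22336999]]
```

```bash
python3 -m inch '[[0,0.0015,0.01,0,200],[0,0.0015,0.02,0,200],[0,0.0015,0.027,0,200],[0,0.0015,0.033,0,200],[0,0.0015,0.039,0,200],[0,0.0015,0.045,0,200],[0,0.0015,0.05,0,200],[0,0.0015,0.05,0,200]]'
python3 - <<'E'
from h import *
a=viewer.get_image('scene')
cv2.imwrite('pics/g3.png',zoom(a,248,187,80,100,5)[:,:,::-1])
E
```

```text
time_s: 5.5
position: [551.8, 64.3, 109.7]
eef_rot: [[-0.914, 0.406, -0.001], [0.406, 0.914, -0.0], [0.001, -0.001, -1.0]]
force: [0.4, 0.0, -1.2]
grip_width: 58.8
grasp_force: 65.5
```

View pics/g3.png

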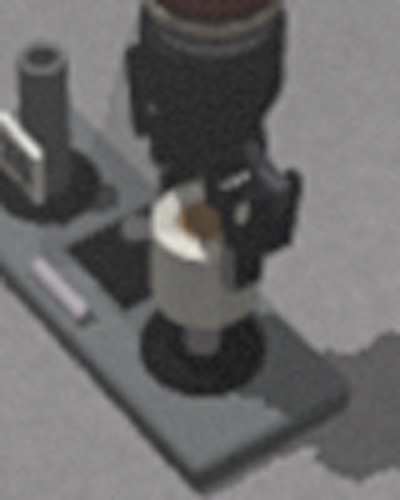

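```bash
python3 -m inch '[[0,0,0.01,0,200],[0,0,0.02,0,200],[0,0,0.03,0,200],[0,0,0.036,0,200],[0,0,0.039,0,200],[0,0,0.041,0,200],[0,0,0.041,0,200]]'
```

```text
time_s: 6.13
position: [552.0, 64.3, 69.6]
eef_rot: [[-0.914, 0.406, -0.001], [0.406, 0.914, -0.0], [0.001, -0.0, -1.0]]
force: [-1.1, 0.7, -1.9]
grip_width: 58.9
grasp_force: 65.5
```

```bash
python3 -m inch '[[0,0,0.002,0,200],[0,0,0.003,0,200],[0,0,0.003,0,200]]';python3 -m inch '[[0,0,0.002,0,200],[0,0,0.002,0,200]]'
```

```text
time_s: 6.38
position: [552.2, 64.3, 69.2]
eef_rot: [[-0.914, 0.406, 0.001], [0.406, 0.914, 0.0], [-0.001, 0.0, -1.0]]
force: [-3.2, 0.1, 13.4]
grip_width: 59.0
grasp_force: 66.8
time_s: 6.55
position: [552.2, 64.4, 69.1]
eef_rot: [[-0.914, 0.406, 0.001], [0.406, 0.914, 0.0], [-0.001, 0.001, -1.0]]
force: [-8.9, -1.7, 25.9]
grip_width: 59.0
grasp_force: 67.9
```

```bash
python3 -m inch '[[0,0,-0.003,0,200],[0,0,-0.003,0,0],[0,0,-0.003,0,0],[0,0,-0.003,0,0],[0,0,-0.003,0,0],[0,0,-0.003,0,0]]';python3 -m inch '[[0,0,-0.03,0,0],[0,0,-0.06,0,0],[0,0,-0.1,0,0],[0,0,-0.1,0,0]]'
```

```text
time_s: 7.05
position: [552.0, 64.3, 67.3]
eef_rot: [[-0.914, 0.406, -0.001], [0.406, 0.914, -0.0], [0.001, -0.001, -1.0]]
force: [-0.2, 1.1, 0.5]
grip_width: 85.9
grasp_force: 0.0
time_s: 7.38
position: [556.8, 65.0, 174.5]
eef_rot: [[-0.914, 0.406, 0.014], [0.406, 0.914, 0.002], [-0.012, 0.008, -1.0]]
force: [1.2, -0.6, 0.5]
grip_width: 85.4
grasp_force: 0.0
```

```bash
python3 -m inch '[[-0.013,-0.159,0,0,0],[-0.013,-0.159,0,0,0],[-0.013,-0.159,0,0,0],[-0.013,-0.159,0,0,0],[-0.013,-0.159,0,0,0],[-0.013,-0.159,0,0,0],[-0.013,-0.159,0,0,0]]'
python3 - <<'E'
from h import *
a=viewer.get_image('scene'); s=telemetry.sense(); print(s['position'],s['joint_pos'][6])
cv2.imwrite('pics/g4.png',zoom(a,215,155,110,110,5)[:,:,::-1])
E
```

```text
time_s: 7.97
position: [499.8, -85.7, 167.6]
eef_rot: [[-0.914, 0.406, 0.0], [0.406, 0.914, 0.001], [0.0, 0.001, -1.0]]
force: [1.1, 0.1, 0.0]
grip_width: 85.5
grasp_force: 0.0
[500.07260044 -84.7989425  167.63634529] 71.49693264731485
```

View pics/g4.png

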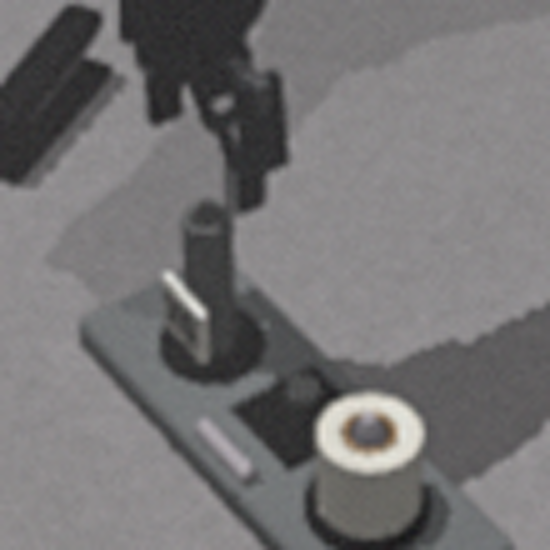

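```bash
python3 -m inch '[[0,0,0.03,0,0],[0,0,0.055,0,0],[0,0,0.063,0,0],[0,0,0.063,0,0],[0,0,0.063,0,230],[0,0,0.063,0,230],[0,0,0.063,0,230],[0,0,0.063,0,230],[0,0,0.063,0,230],[0,0,0.063,0,230]]'; python3 -m inch '[[0,0,0,0,230],[0,0,0,0,230],[0,0,0,0,230]]'
```

```text
time_s: 8.85
position: [500.3, -86.3, 105.9]
eef_rot: [[-0.914, 0.406, 0.002], [0.406, 0.914, -0.0], [-0.002, 0.001, -1.0]]
force: [0.8, -0.0, 4.9]
grip_width: 28.6
grasp_force: 59.1
time_s: 9.1
position: [500.3, -86.3, 105.9]
eef_rot: [[-0.914, 0.406, 0.002], [0.406, 0.914, -0.0], [-0.002, 0.001, -1.0]]
force: [-0.8, 0.8, 5.6]
grip_width: 27.6
grasp_force: 59.1
```

```bash
python3 -m inch '[[0,0,-0.01,0,230],[0,0,-0.02,0,230],[0,0,-0.035,0,230],[0,0,-0.055,0,230],[0,0,-0.08,0,230],[0,0,-0.113,0,230],[0,0,-0.113,0,230],[0,0,-0.113,0,230]]'
python3 - <<'E'
from h import *
a=viewer.get_image('scene'); s=telemetry.sense(); print(s['position'],s['joint_pos'])
cv2.imwrite('pics/g5.png',zoom(a,205,115,110,110,5)[:,:,::-1])
b=viewer.get_image('top'); cv2.imwrite('pics/g5t.png',b[:,:,::-1])
E
```

```text
time_s: 9.77
position: [500.7, -86.5, 220.3]
eef_rot: [[-0.914, 0.406, 0.005], [0.406, 0.914, -0.001], [-0.005, 0.001, -1.0]]
force: [-0.4, -0.2, -1.2]
grip_width: 28.2
grasp_force: 59.1
[499.42949061 -86.35871956 218.68578392] [  9.26422251  24.16351051  -2.7405211  106.78679532   1.4984889
  49.00565421  71.83479452]
```

View pics/g5.png

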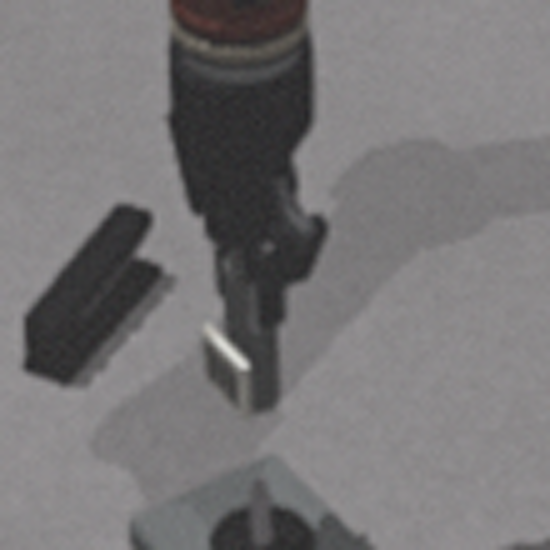

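Run:
```python
from h import *
t=cv2.imread('pics/top0.png',0); s=cv2.imread('pics/scene0.png',0)
# tag
w=t[180:205,290:330].astype(float); w=np.clip(w-130,0,None); ys,xs=np.nonzero(w); W=w[ys,xs]
pts=np.c_[xs+290,ys+180]; G=onz('top',pts,77)[:,:2]; L=pts[:,0]<W@pts[:,0]/W.sum()
a=(W[L]@G[L])/W[L].sum(); b=(W[~L]@G[~L])/W[~L].sum(); d=a-b
m=W@G/W.sum();u,v=np.linalg.eigh(((G-m)*W[:,None]).T@(G-m)); print('tag',a,b,np.degrees(np.arctan2(-d[0],d[1])),'pca',np.degrees(np.arctan(v[0,1]/v[1,1])),len(W))
def lsd(img,n,c0,r0,wd,hd,back):
    k=4; z=zoom(img,c0,r0,wd,hd,k); z=cv2.GaussianBlur(z,(0,0),2)
    ln=cv2.createLineSegmentDetector().detect(z)[0][:,0]
    for l in ln:
        if np.hypot(l[2]-l[0],l[3]-l[1])>50:
            p=un(c0,r0,k,l.reshape(2,2)); e=back(p); d=e[1]-e[0]
            print(n,np.round(p,1).tolist(),np.round(e[:,:2]).tolist(),'len %.0f ang %.1f'%(np.linalg.norm(d),np.degrees(np.arctan2(d[1],d[0]))%180))
lsd(t,'top',415,120,65,60,lambda p:onz('top',p,205))
lsd(s,'sc',125,145,60,45,lambda p:onz('scene',p,205))
# plinth ref
lsd(t,'plinth',205,145,140,95,lambda p:onz('top',p,25))
```

```text
tag [521.29740019 -77.61708169] [ 508.62711178 -107.21985   ] -23.17142136033122 pca 23.147050491301744 17
top [[432.7, 143.9], [450.8, 128.1]] [[613.0, -364.0], [648.0, -405.0]] len 54 ang 130.7
top [[467.6, 147.3], [450.8, 163.3]] [[605.0, -440.0], [569.0, -402.0]] len 52 ang 133.2
sc [[136.5, 181.9], [132.2, 164.1]] [[698.0, -349.0], [648.0, -416.0]] len 84 ang 53.5
sc [[159.0, 154.5], [161.5, 169.0]] [[571.0, -384.0], [617.0, -331.0]] len 70 ang 49.1
sc [[134.1, 166.0], [157.0, 163.9]] [[651.0, -406.0], [607.0, -358.0]] len 65 ang 132.6
plinth [[288.5, 189.5], [280.2, 211.0]] [[534.0, -47.0], [479.0, -26.0]] len 58 ang 158.8
plinth [[270.9, 173.8], [288.7, 180.4]] [[574.0, -2.0], [557.0, -47.0]] len 48 ang 69.4
plinth [[267.0, 180.8], [288.4, 188.8]] [[556.0, 8.0], [536.0, -46.0]] len 58 ang 69.3
plinth [[271.0, 207.9], [258.1, 203.1]] [[487.0, -2.0], [500.0, 30.0]] len 35 ang 69.1
plinth [[299.8, 226.5], [277.0, 217.9]] [[440.0, -75.0], [462.0, -17.0]] len 61 ang 69.3
plinth [[261.6, 212.5], [249.4, 207.4]] [[476.0, 22.0], [489.0, 52.0]] len 33 ang 67.1
plinth [[257.8, 202.4], [264.9, 183.5]] [[501.0, 31.0], [549.0, 13.0]] len 51 ang 159.8
plinth [[249.3, 207.5], [232.8, 201.6]] [[488.0, 52.0], [503.0, 94.0]] len 44 ang 70.3
plinth [[289.6, 177.7], [271.9, 171.0]] [[564.0, -49.0], [581.0, -4.0]] len 48 ang 69.0
plinth [[307.0, 226.5], [320.7, 231.5]] [[440.0, -93.0], [427.0, -127.0]] len 36 ang 69.6
plinth [[228.6, 197.2], [270.2, 212.7]] [[515.0, 105.0], [475.0, -0.0]] len 112 ang 69.4
```

```bash
python3 -m inch '[[0,0,0,-7,230],[0,0,0,-14,230],[0,0,0,-20,230],[0,0,0,-20,230],[0,0,0,-20,230]]'
cat > lt.py <<'E'
from h import *
def run(zt=190,c0=None):
    s=telemetry.sense(); P=s['position']; X=s['eef_rot'][:,0]
    im=np.mean([cv2.cvtColor(viewer.get_image('scene'),cv2.COLOR_RGB2GRAY).astype(float) for _ in range(6)],0).astype(np.uint8)
    c=proj('scene',[P[0],P[1],170])[0].astype(int)-[20,20]; k=6
    z=cv2.GaussianBlur(zoom(im,c[0],c[1],45,45,k),(0,0),2)
    print('TCP',P,'toolyaw',np.degrees(np.arctan2(X[1],X[0])),c)
    for l in cv2.createLineSegmentDetector().detect(z)[0][:,0]:
        if np.hypot(l[2]-l[0],l[3]-l[1])>30:
            p=un(*c,k,l.reshape(2,2))
            r=[]
            for zz in (190,150):
                e=onz('scene',p,zz); d=e[1]-e[0]; r.append('z%d len %.0f normal %.1f'%(zz,np.linalg.norm(d),(np.degrees(np.arctan2(d[1],d[0]))+90)%180-90-90))
            print(np.round(l).tolist(),r)
    return z
E
python3 - <<'E'
from lt import *
z=run(); cv2.imwrite('pics/tg.png',z)
E
```

```text
time_s: 10.28
position: [498.7, -86.3, 216.7]
eef_rot: [[-0.997, 0.072, -0.003], [0.072, 0.997, 0.001], [0.003, 0.0, -1.0]]
force: [-0.9, -0.1, -0.2]
grip_width: 27.8
grasp_force: 59.1
TCP [498.67650103 -86.31648048 216.67056348] toolyaw 175.89483578836624 [235 167]
[141.0, 123.0, 73.0, 91.0] ['z190 len 40 normal -1.5', 'z150 len 41 normal -1.5']
[63.0, 101.0, 134.0, 137.0] ['z190 len 43 normal -3.5', 'z150 len 45 normal -3.5']
[96.0, 98.0, 91.0, 63.0] ['z190 len 26 normal -49.0', 'z150 len 27 normal -49.0']
[158.0, 84.0, 159.0, 179.0] ['z190 len 67 normal -54.0', 'z150 len 70 normal -54.0']
[87.0, 65.0, 64.0, 23.0] ['z190 len 34 normal -34.7', 'z150 len 35 normal -34.7']
[218.0, 2.0, 177.0, 35.0] ['z190 len 31 normal -93.6', 'z150 len 33 normal -93.6']
[71.0, 152.0, 70.0, 119.0] ['z190 len 23 normal -52.2', 'z150 len 24 normal -52.2']
[143.0, 173.0, 143.0, 138.0] ['z190 len 24 normal -53.7', 'z150 len 25 normal -53.7']
```

```bash
python3 -m inch '[[-0.233,-0.2,0,7,230],[-0.233,-0.2,0,14,230],[-0.233,-0.2,0,21,230],[-0.233,-0.2,0,28,230],[-0.233,-0.2,0,35,230],[-0.233,-0.2,0,42,230],[-0.233,-0.2,0,49,230],[-0.233,-0.2,0,56,230],[-0.233,-0.2,0,63,230],[-0.233,-0.2,0,70,230]]';  python3 -m inch '[[0,0,0,7,230],[0,0,0,14,230],[0,0,0,21,230],[0,0,0,28,230],[0,0,0,35,230],[0,0,0,42,230],[0,0,0,49,230],[0,0,0,56,230],[0,0,0,63,230],[0,0,0,65.5,230]]'; python3 -m inch '[[0,0,0,0,230],[0,0,0,0,230],[0,0,0,0,230],[0,0,0,0,230],[0,0,0,0,230],[0,0,0,0,230]]'
python3 - <<'E'
from h import *
s=telemetry.sense(); print(s['position'],s['joint_pos']); X=s['eef_rot'][:,0];print(np.degrees(np.arctan2(X[1],X[0])))
a=np.mean([viewer.get_image('scene').astype(float) for _ in range(5)],0).astype(np.uint8)
b=viewer.get_image('top')
cv2.imwrite('pics/f_s.png',a[:,:,::-1]);cv2.imwrite('pics/f_t.png',b[:,:,::-1])
cv2.imwrite('pics/f.png',np.hstack([zoom(a,105,125,80,100,5),zoom(b,385,90,80,100,5)])[:,:,::-1])
E
```

```text
time_s: 11.42
position: [718.4, -302.9, 215.7]
eef_rot: [[-0.269, 0.963, -0.002], [0.963, 0.269, 0.0], [0.001, -0.002, -1.0]]
force: [-0.3, 0.2, -0.4]
grip_width: 28.0
grasp_force: 59.3
time_s: 12.25
position: [718.4, -301.1, 217.2]
eef_rot: [[0.763, 0.647, -0.001], [0.647, -0.763, 0.0], [-0.0, -0.001, -1.0]]
force: [-0.5, 0.1, -0.5]
grip_width: 28.4
grasp_force: 59.3
time_s: 12.75
position: [718.2, -301.8, 217.9]
eef_rot: [[0.76, 0.65, 0.0], [0.65, -0.76, 0.0], [0.0, 0.0, -1.0]]
force: [0.4, 1.1, -1.3]
grip_width: 28.2
grasp_force: 59.2
[ 718.24061005 -301.83140848  217.88756799] [ 11.116675    51.54942339  26.27318418  56.15037817 -20.91078666
  76.2977233  -16.07198372]
40.575947799346665
```

View pics/f.png

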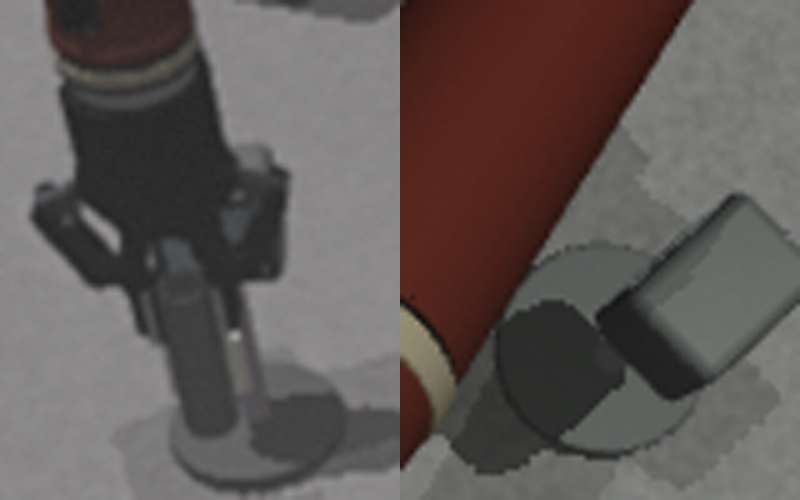

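Run:
```python
from h import *
q=lambda P:np.round((proj('scene',P)-[105,125])*5+2,0).tolist()
A=np.array([717.8,-302.3]); 
th=np.linspace(0,2*np.pi,200)
for z in (143,193,240):
    c=np.c_[A[0]+15*np.cos(th),A[1]+15*np.sin(th),np.full(200,z)]; c=np.array(q(c)); print(z,q([*A,z]),'x',c[:,0].min(),c[:,0].max(),'row max',c[:,1].max(),c[:,1].min())
a=np.radians(222.2);o=np.array([np.cos(a),np.sin(a)]);l=np.array([-o[1],o[0]])
for r in (20,14):
    for w in (22,-22): print('tag edge',r,w,q([[*(A+o*r+l*w),150],[*(A+o*r+l*w),190]]))
im=cv2.imread('pics/f_s.png',0)
z=cv2.GaussianBlur(zoom(im,130,175,40,45,6),(0,0),2)
for L in cv2.createLineSegmentDetector().detect(z)[0][:,0]:
    if np.hypot(L[2]-L[0],L[3]-L[1])>30: print('seg',np.round((un(130,175,6,L.reshape(2,2))-[105,125])*5+2).tolist())
```

```text
143 [[214.0, 421.0]] x 186.0 241.0 row max 439.0 403.0
193 [[198.0, 354.0]] x 170.0 226.0 row max 373.0 336.0
240 [[183.0, 288.0]] x 154.0 211.0 row max 307.0 270.0
tag edge 20 22 [[173.0, 392.0], [160.0, 338.0]]
tag edge 20 -22 [[253.0, 384.0], [241.0, 331.0]]
tag edge 14 22 [[173.0, 399.0], [160.0, 345.0]]
tag edge 14 -22 [[252.0, 391.0], [241.0, 338.0]]
seg [[137.0, 332.0], [128.0, 292.0]]
seg [[276.0, 281.0], [242.0, 281.0]]
seg [[158.0, 345.0], [135.0, 331.0]]
seg [[241.0, 286.0], [259.0, 351.0]]
seg [[171.0, 384.0], [164.0, 348.0]]
```

```bash
python3 -m inch '[[0.001,-0.001,0,0,230],[0.001,-0.001,0,0,230],[0.001,-0.001,0,0,230],[0.001,-0.001,0,0,230],[0.001,-0.001,0,0,230],[0.001,-0.001,0,0,230],[0.001,-0.001,0,0,230],[0.001,-0.001,0,0,230],[0.001,-0.001,0,0,230],[0.001,-0.001,0,0,230]]'; python3 -c "
from cell import arm; print(arm.close_job())"
```

```text
time_s: 13.88
position: [718.4, -300.4, 217.8]
eef_rot: [[0.76, 0.65, -0.0], [0.65, -0.76, -0.0], [-0.0, -0.0, -1.0]]
force: [0.8, 0.6, -0.6]
grip_width: 28.3
grasp_force: 59.2
the job is handed in; nothing more can be done
None
```

I handed the job in at 13.9 s: the fresh roll is fully down on the feed spindle and released, and the core is held still at the code reader. By my camera estimates its tag faces the window squarely to within a few degrees and a few millimetres; the hand-in gave no verdict.

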